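Open the router's service cover and reset it

ROBOT

A 6-joint arm with a two-finger parallel gripper is mounted at the origin on a cart in front of the work surface, level with it; the furniture and walls round the work are solid. World frame = base frame: x ahead of the robot, y to its left, z up, the work surface at z = 0. Lengths are in mm, angles in rad, forces in N, time in s.
With the tool pointing down it reaches from about 250 to 800 mm from the base axis. Payload 3.9 kg.
Tool frame: the origin (TCP) lies at the very end of the fingers, on their centre line; the grasp point (between the pads) lies tcp_to_grasp behind it (tcp_to_grasp is the distance from the TCP to the grasp point, in mm); z points along the fingers, y is the line along which they close (so a half turn about z gives the same grasp; the last joint's range is limited). The gripper opens to 85 mm and grips with 20 to 120 N. Pads are 22 mm wide; open, the fingers measure 114 mm over their backs; the gripper's body (76 mm by 85 mm) begins 54 mm behind the grasp point. The pads swing forward as they close: fully open they stand 13 mm farther back than shut.
Start: joints at [-1.291, 0.26, -0.138, 1.173, 0, 1.571], TCP at [144.981, -504.575, 231.304] pointing down, gripper open.
Joint ranges: [-2.78, 2.78], [-0.83, 1.72], [-1.28, 1.37], [-1.9, 2.12], [-1.57, 1.48], [-3.14, 3.14]. Speed limits (rad/s): [2.57, 2.57, 3.14, 3.14, 3.14, 3.14].

INTERFACE

Orientations are given as [roll, pitch, yaw] about the fixed x, y, z axes, in that order (R = Rz(yaw) Ry(pitch) Rx(roll)).
In Python, from cell import get_obs, read_camera, calibration, close_job, tcp_to_grasp gives the robot as it stands.
- The arm moves only by the tool send_rows, never from a script. Its argument "rows" is a list of rows, each an object with "rot": the turn, a rotation vector about the tool's x, y, z in rad, a list of three; "delta_pos": the shift along the tool's x, y, z in mm, a list of three; "hand": the opening, from -1 (shut) to 1 (fully open), so that 0 is half open. In form: [{"rot": [ax, ay, az], "delta_pos": [x, y, z], "hand": hand}, ...]. A call has 1 to 5 rows; each row shifts and turns the commanded pose from where the row before left it, along the tool's axes as they then stand; what a row does not reach is not made up. A row lasts 1/12 s, in which the tool goes at most 41.7 mm and 7.16 degrees, less where a joint would pass 70% of its speed; a pose out of reach is approached as far as the arm can. A call with a gripper value outside its range is refused whole. The fingers move at their own pace and stop on an object; "squeeze" is the grip in N (left out, the last holds). Time passes only in rows, so rows that do not move let the fingers close. It gives the time, the measured TCP pose, the force, the opening and the grip force at its end, in the units of the state.
- get_obs(): the state, without advancing time (a new reading comes with each control period).
- read_camera(name): name is "scene" or "top" or "wrist"; returns the picture (420x560x3 uint8, blue, green, red); there is no depth.
- calibration(name): a dict with "fx", "fy", "cx", "cy" (pixels), "k1" (the pictures are not rectified: a ray, as slopes to the right and down, at radius r is drawn at 1 + k1 r^2 times it, then the intrinsics apply), "extrinsics" (4x4, takes a point from camera to world coordinates); the wrist camera has in their place "tool_from_camera" (4x4, takes a point from camera to tool coordinates, whose origin is the TCP and whose axes are the flange's). Camera axes: x right, y up, looking along -z (the intrinsics and any distortion apply to the point x, -y, -z); pixel columns grow to the right and rows downward; lengths in mm; the calibration is good to about 2 mm. A picture is of the moment at which its call begins: read the wrist's pose just before it. calibration takes no time and is no camera call.
- close_job(): hands the job in; it is judged then, once.
The state is a dict: "time_s": time; "joint_positions": joint angles; "joint_vel": joint speeds; "tau": joint torques, N m; "tcp_pos": TCP position; "orientation": TCP orientation; "contact_force": force on the tool from outside, world axes, zero at the start; "moment": the same for the moment, N m; "opening": finger opening in mm; "finger_force": force on a finger pad.
Only numpy, scipy, OpenCV 4.12 (cv2) and the standard library are available. Lean on these libraries where they do the work, as an engineer would, in place of code of your own. Each camera call takes 0.05 s, during which the arm holds its last target. There are 200 camera calls.

TASK

The site office's network router has dropped its link and needs a hard reset. With the fingertips press the orange snap tab fully in so that the white service cover springs loose, then push the cover by its raised rib along the top of the router, right out from under its two black rails, and leave it lying flat on the bare part of the router's top; then press the red reset button in the opened compartment fully down, hold it there for two seconds and let go. Pick nothing up, and leave the other things on the desk where they are.

Things in the scene. Friction and masses are not known exactly. Their poses are not given: they have to be found in the camera images.
- router: Grey network router, 150 x 236 x 46 mm (x, y, z) with black corner bumpers 51 mm high; stands firm, cannot be shifted. Origin: centre of its underside, on the desk. y runs along its length from the orange tab to the rubber end bumper, x to the side with the sockets (two folded black aerials lie along the -x side, to x = -94 mm), z up. Its top, the deck, is flat at z = 46 mm.
- seat (a point): Fixed point of the router, at router (0, -41, 46) mm: where the cover's origin is when seated. Two black rails (router |x| 33 to 43 mm, y -79 to -1 mm, tops at z = 54 mm) hold the cover's edges down; grey shoulders (|x| 17 to 50 mm, y -116 to -81 mm, top z = 53 mm) flank the tab. Below the seat is the open compartment: |x| under 28 mm, y -57 to -5 mm, 19 mm deep.
- deck (a point): Fixed point of the router, at router (0, 52, 46) mm: middle of the bare deck, which runs from the rails' end (y = -1 mm) to the rubber end bumper (face at y = 105 mm, top at z = 55 mm), between two low guides 4 mm high at |x| = 40 mm. The cover belongs here in the end, anywhere clear of the rails.
- tab_pad (a point): Middle of the top of the orange snap tab's pad, a block 29 mm (router x) by 24 mm (router y), at router (0, -98, 61) mm when up. The pad stands 8 mm over the shoulder beside it. It is pressed straight down.
- tab (a joint): Travel of the snap tab in m: 0 up, 0.008 fully in. A spring returns it (1 N at first, 4 N fully in; the latched barb's friction adds up to 3 N). Some 5.5 mm in, the barb lets go and two spring plungers push the cover about 15 mm towards router +y within about half a second; the tab may then come up again without catching it.
- cover: White plastic service cover, 76 x 76 mm, about 60 g, loose but held down by the rails while under them. Origin: centre of its underside; axes parallel to the router's. Plate top 8 mm above the origin. It slides towards router +y only: seated at router y = -41 mm, out of the rails at 37 mm or more, at the end bumper at 67 mm. The tab's barb stands in a window at its tab end.
- cover_rib (a point): Middle of the top edge of the cover's push rib, a bar 44 mm long (router x), 7 mm thick (router y), standing 10 mm above the cover's plate; at (0, 8, 18) mm in the cover's frame. Pushed on its tab-side face, towards router +y; less than 4 N is needed.
- reset_top (a point): Middle of the top of the red reset button, 16 mm across, at router (0, -31, 44) mm when up: 2 mm below the deck, in the middle of the compartment under the cover. It is pressed straight down.
- reset (a joint): Travel of the reset button in m: 0 up, 0.004 fully down; a spring returns it (1.4 N at first, 4.2 N fully down).
- radio: Black hand radio, 206 x 58 x 35 mm, lying on the desk; origin at the centre of its underside. Bystander.
- tape_measure: Yellow tape measure, 65 x 87 x 35 mm, on the desk; origin at the centre of its underside. Bystander.
- cable_stand: Thin steel stand on a round foot 68 mm across, 175 mm high, fixed; its arm reaches 90 mm towards the robot and carries the end of a black lead. Origin: centre of its foot. Keep clear.
- mug: White mug with blue dots, 92 x 127 x 93 mm with its handle; origin at the centre of its underside. Bystander.
- keys: Two door keys on a ring, 49 x 74 x 19 mm; origin at the centre of the underside. Bystander.
- sticky_pad: Pad of yellow notes, 52 x 52 x 17 mm; origin at the centre of its underside. Bystander.
- stapler: Red and black desk stapler, 157 x 38 x 54 mm; origin at the centre of its underside. Bystander.
Mind the look-alikes: they are no part of the job. Of the things shaped like the cover, the white one is meant.

How it is judged:
By the outcome, as a careful person would: the job done as asked, in the order asked, and still so for the second after the job is handed in, with the robot touching nothing.
It also fails if it takes over 48 s, if anything falls off the work surface, if the arm or the gripper's body presses on something with over 40 N, if the wrist force passes 120 N, or if a joint passes its speed limit or range.

## Working session

There is one attempt and no reset: what is moved stays moved. The work goes in short steps, Python scripts to look and compute and a tool call to move; the robot and the scene stay as the last step left them, time stands still between calls to the robot, and variables do not carry over. Pictures are saved under pics/ and viewed, at most 10 in all, crops included, and the job is handed in when it is done.

Besides the shell and the picture viewer there is one more tool, called as name(argument=value, ...), one argument or row to a line, values as JSON. send_rows: Moves the arm, as the interface text tells. Its arguments: {"type":"object","properties":{"rows":{"type":"array"},"squeeze":{"type":"number"}},"required":["rows"]}

```bash
mkdir -p pics; ls; python3 - <<'E'
from cell import *
import cv2
print(get_obs(), tcp_to_grasp)
for n in("scene","top","wrist"):
    print(n,calibration(n))
for n in("scene","top"):
    cv2.imwrite(f"pics/{n}0.png",read_camera(n))
E
```

```text
pics
{'time_s': 0.0, 'joint_positions': array([-1.29101746e+00,  2.60687484e-01, -1.39439301e-01,  1.17268258e+00,
       -4.36433324e-06,  1.57077669e+00]), 'joint_vel': array([ 2.00629492e-05, -1.08039976e-03, -1.54583050e-03, -1.24807698e-04,
       -2.57478943e-04, -1.02000753e-03]), 'tau': array([ 4.79006994e-04, -4.05676210e+01,  2.53924334e+01,  1.86759594e-02,
        7.47736090e-05, -3.08477670e-07]), 'tcp_pos': array([ 144.77767653, -503.90397211,  230.43651549]), 'orientation': array([-3.13957962e+00,  4.32480247e-06,  2.79798510e-01]), 'contact_force': array([-0.02567446,  0.06440886,  0.71838002]), 'moment': array([0.01907797, 0.01393553, 0.00288871]), 'finger_force': 0.0, 'opening': 85.55636499894047} 18.700000000000003
scene {'fx': 427.8914792901953, 'fy': 427.8914792901953, 'cx': 283.14902116004436, 'cy': 218.02079899821393, 'k1': -0.132349293865744, 'extrinsics': array([[-9.06058753e-01,  2.10737215e-01, -3.66943269e-01,
         1.16236573e+02],
       [-4.23137783e-01, -4.44133253e-01,  7.89746839e-01,
         7.29939431e+02],
       [ 3.45734173e-03,  8.70824597e
[... 421 characters left out ...]
03,
        -1.65862196e+02],
       [-6.86249084e-03,  1.37029586e-01,  9.90543184e-01,
         1.39925725e+03],
       [ 0.00000000e+00,  0.00000000e+00,  0.00000000e+00,
         1.00000000e+00]])}
wrist {'fx': 296.6062679344637, 'fy': 296.6062679344637, 'cx': 281.2987384768921, 'cy': 210.01441279927198, 'k1': -0.026107627802387207, 'tool_from_camera': array([[ 5.19416751e-04,  9.54506717e-01,  2.98188963e-01,
         7.60178322e+01],
       [ 9.99999799e-01, -6.03975976e-04,  1.91430559e-04,
         4.18522463e-01],
       [ 3.62820724e-04,  2.98188803e-01, -9.54506839e-01,
        -1.43247780e+02],
       [ 0.00000000e+00,  0.00000000e+00,  0.00000000e+00,
         1.00000000e+00]])}
```

View pics/top0.png

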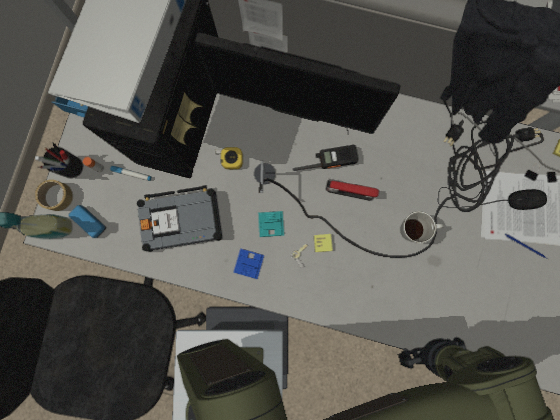

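View pics/scene0.png

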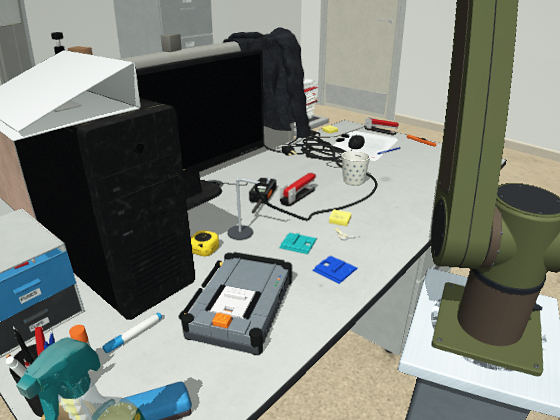

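The top view shows the router around (180,218), with its orange tab at (145,225) and a white cover at (165,222). The cover-shaped items are white (165,222) in the router, teal (271,223) and blue (249,263), both on the desk. The white one is meant, being in the router next to the orange tab. I'll enlarge it to confirm and measure.

```bash
python3 - <<'E'
import cv2,numpy as np
a=cv2.imread("pics/top0.png")[180:255,130:230]
b=cv2.imread("pics/scene0.png")[245:360,175:305]
a=cv2.resize(a,None,fx=4,fy=4,interpolation=cv2.INTER_CUBIC);b=cv2.resize(b,None,fx=3,fy=3,interpolation=cv2.INTER_CUBIC)
h=max(a.shape[0],b.shape[0]);p=lambda i:cv2.copyMakeBorder(i,0,h-i.shape[0],0,0,cv2.BORDER_CONSTANT)
cv2.imwrite("pics/crop1.png",np.hstack([p(a),p(b)]))
E
cat > h.py <<'E'
import numpy as np,cv2
from cell import *
from scipy.spatial.transform import Rotation as Rn
def cam(n,o=None):
    c=calibration(n)
    if n=="wrist":
        T=np.eye(4);T[:3,:3]=Rn.from_euler("xyz",o["orientation"]).as_matrix();T[:3,3]=o["tcp_pos"]
        return c,T@c["tool_from_camera"]
    return c,c["extrinsics"]
def proj(c,E,P):
    q=(np.atleast_2d(P)-E[:3,3])@E[:3,:3]
    s=np.c_[q[:,0],-q[:,1]]/-q[:,2:3]
    s=s*(1+c["k1"]*(s**2).sum(1,keepdims=True))
    return s*[c["fx"],c["fy"]]+[c["cx"],c["cy"]]
def ray(c,E,uv,z):
    d=(np.array(uv,float)-[c["cx"],c["cy"]])/[c["fx"],c["fy"]]
    s=d.copy()
    for _ in range(8): s=d/(1+c["k1"]*(s@s))
    v=E[:3,:3]@[s[0],-s[1],-1]
    return E[:3,3]+v*(z-E[2,3])/v[2]
def rw(pose,P): # router->world, pose=(x,y,yaw)
    c,s=np.cos(pose[2]),np.sin(pose[2]);P=np.atleast_2d(P)
    return np.c_[pose[0]+c*P[:,0]-s*P[:,1],pose[1]+s*P[:,0]+c*P[:,1],P[:,2]]
E
```

```text
(no output)
```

View pics/crop1.png

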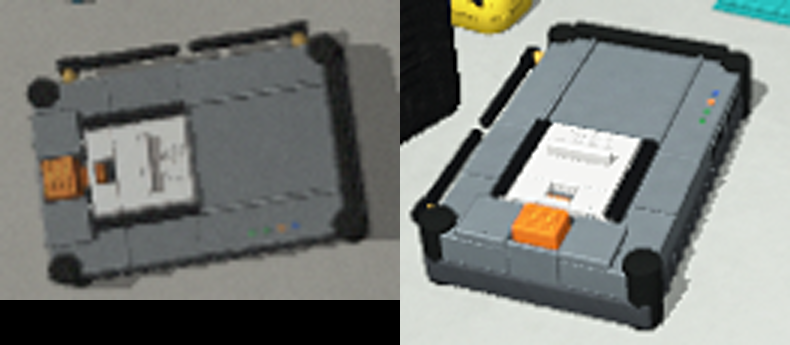

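The white cover in the router, with its window, rib and the orange tab beside it, is confirmed. In the crop the pad is at (60,177) and the bumpers are at (42,94), (325,50), (66,269) and (350,222).

```bash
python3 - <<'E'
from h import *
from scipy.optimize import least_squares
t=cam("top");s=cam("scene")
T=lambda x,y:(130+x/4-.4,180+y/4-.4); S=lambda x,y:(175+(x-400)/3-.3,245+y/3-.3)
# model pts: bumpers (aX,aY unknown symmetric), pad, cover corners
b=[T(42,94),T(325,50),T(66,269),T(350,222)]
sg=[(-1,-1),(-1,1),(1,-1),(1,1)]
pt=T(60,177);ps=S(541,220)
cov=[T(84,118),T(186,106),T(92,217),T(198,206)]
cs=[(-33,-79),(-33,-3),(33,-79),(33,-3)]
def f(p,full=False):
    r=[]
    for (i,j),u in zip(sg,b): r.append(proj(*t,rw(p,(i*p[3],j*p[4],51)))[0]-u)
    r.append(proj(*t,rw(p,(0,-98,61)))[0]-pt); r.append(proj(*s,rw(p,(0,-98,61)))[0]-ps)
    for (x,y),u in zip(cs,cov): r.append(proj(*t,rw(p,(x,y,54)))[0]-u)
    return np.array(r) if full else np.ravel(r)
q=least_squares(f,[300,100,np.pi,70,110])
print(q.x);print(f(q.x,1).round(1))
P=q.x
for n,p in dict(pad=(0,-98,61),rib=(0,-33,64),deck=(0,52,46),reset=(0,-31,44)).items(): print(n,rw(P,p).round(1))
print("tab ray",ray(*t,pt,61),ray(*s,ps,61))
for n,u in dict(stand=(265,172),).items(): print(n,ray(*t,u,0),ray(*t,(263,165),175))
E
```

```text
[479.63225412 153.46250405   3.30594774  66.20433748 106.48019768]
[[ 0.3 -0.3]
 [-0.1 -0.4]
 [-0.5 -0.4]
 [-0.2 -0.2]
 [ 0.2 -0.1]
 [-1.1 -1.3]
 [-0.1  3. ]
 [-0.2  2. ]
 [ 0.6 -0. ]
 [-0.4 -1.4]]
pad [[463.6 250.1  61. ]]
rib [[474.2 186.   64. ]]
deck [[488.1 102.2  46. ]]
reset [[474.6 184.   44. ]]
tab ray [463.16400653 250.63885051  61.        ] [459.91498581 252.31973054  61.        ]
stand [ 634.91489283 -101.42386775    0.        ] [ 615.87406233 -103.76965536  175.        ]
```

```bash
python3 - <<'E'
from h import *
yaw=0.28;p=np.array([144.981,-504.575,231.304]);tgt=np.array([470,215,180.]);n=25
for i in range(n):
    d=(tgt-p)/(n-i)
    R=Rn.from_euler("xyz",[np.pi,0,yaw]).as_matrix()
    dl=(R.T@d).round(0);rz=-.06 if i<24 else -.015
    print([0,0,rz],dl.tolist(),end="\n" if i%5<4 else "\n\n"); p=p+R@dl; yaw-=rz
print(p,yaw)
t=cam("top")
print("tower corner",ray(*t,(190,175),0))
E
```

```text
[0, 0, -0.06] [20.0, -24.0, 2.0]
[0, 0, -0.06] [22.0, -23.0, 2.0]
[0, 0, -0.06] [23.0, -21.0, 2.0]
[0, 0, -0.06] [24.0, -20.0, 2.0]
[0, 0, -0.06] [26.0, -19.0, 2.0]

[0, 0, -0.06] [27.0, -17.0, 2.0]
[0, 0, -0.06] [28.0, -15.0, 2.0]
[0, 0, -0.06] [28.0, -14.0, 2.0]
[0, 0, -0.06] [29.0, -12.0, 2.0]
[0, 0, -0.06] [30.0, -10.0, 2.0]

[0, 0, -0.06] [30.0, -8.0, 2.0]
[0, 0, -0.06] [31.0, -6.0, 2.0]
[0, 0, -0.06] [31.0, -5.0, 2.0]
[0, 0, -0.06] [32.0, -3.0, 2.0]
[0, 0, -0.06] [32.0, -1.0, 2.0]

[0, 0, -0.06] [32.0, 1.0, 2.0]
[0, 0, -0.06] [31.0, 3.0, 2.0]
[0, 0, -0.06] [31.0, 5.0, 2.0]
[0, 0, -0.06] [31.0, 7.0, 2.0]
[0, 0, -0.06] [30.0, 9.0, 2.0]

[0, 0, -0.06] [30.0, 10.0, 2.0]
[0, 0, -0.06] [29.0, 12.0, 2.0]
[0, 0, -0.06] [29.0, 14.0, 2.0]
[0, 0, -0.06] [27.0, 15.0, 3.0]
[0, 0, -0.015] [27.0, 18.0, 2.0]

[470.3680319  215.29712586 180.304     ] 1.735000000000001
tower corner [624.34552285 134.42903147   0.        ]
```

send_rows(
  rows=[
    {"rot": [0,0,-0.06],"delta_pos": [20,-24,2],"hand": -1},
    {"rot": [0,0,-0.06],"delta_pos": [22,-23,2],"hand": -1},
    {"rot": [0,0,-0.06],"delta_pos": [23,-21,2],"hand": -1},
    {"rot": [0,0,-0.06],"delta_pos": [24,-20,2],"hand": -1},
    {"rot": [0,0,-0.06],"delta_pos": [26,-19,2],"hand": -1},
  ],
  squeeze=20,
)

```text
time_s: 0.52
tcp_pos: [209.5, -359.2, 220.8]
orientation: [-3.141, -0.0, 0.582]
contact_force: [1.5, -0.8, -0.5]
opening: 25.4
finger_force: 0.0
```

send_rows(
  rows=[
    {"rot": [0,0,-0.06],"delta_pos": [27,-17,2],"hand": -1},
    {"rot": [0,0,-0.06],"delta_pos": [28,-15,2],"hand": -1},
    {"rot": [0,0,-0.06],"delta_pos": [28,-14,2],"hand": -1},
    {"rot": [0,0,-0.06],"delta_pos": [29,-12,2],"hand": -1},
    {"rot": [0,0,-0.06],"delta_pos": [30,-10,2],"hand": -1},
  ],
)

```text
time_s: 0.93
tcp_pos: [274.4, -215.1, 211.0]
orientation: [-3.141, -0.0, 0.882]
contact_force: [0.1, 0.1, -0.2]
opening: 0.1
finger_force: 0.0
```

send_rows(
  rows=[
    {"rot": [0,0,-0.06],"delta_pos": [30,-8,2],"hand": -1},
    {"rot": [0,0,-0.06],"delta_pos": [31,-6,2],"hand": -1},
    {"rot": [0,0,-0.06],"delta_pos": [31,-5,2],"hand": -1},
    {"rot": [0,0,-0.06],"delta_pos": [32,-3,2],"hand": -1},
    {"rot": [0,0,-0.06],"delta_pos": [32,-1,2],"hand": -1},
  ],
)

```text
time_s: 1.35
tcp_pos: [339.5, -71.0, 201.1]
orientation: [-3.141, 0.0, 1.183]
contact_force: [0.9, -1.0, 0.1]
opening: 0.3
finger_force: 0.0
```

send_rows(
  rows=[
    {"rot": [0,0,-0.06],"delta_pos": [32,1,2],"hand": -1},
    {"rot": [0,0,-0.06],"delta_pos": [31,3,2],"hand": -1},
    {"rot": [0,0,-0.06],"delta_pos": [31,5,2],"hand": -1},
    {"rot": [0,0,-0.06],"delta_pos": [31,7,2],"hand": -1},
    {"rot": [0,0,-0.06],"delta_pos": [30,9,2],"hand": -1},
  ],
)

```text
time_s: 1.77
tcp_pos: [405.4, 72.3, 191.0]
orientation: [-3.141, 0.0, 1.483]
contact_force: [0.5, -0.4, 0.4]
opening: -0.0
finger_force: 0.0
```

send_rows(
  rows=[
    {"rot": [0,0,-0.06],"delta_pos": [30,10,2],"hand": -1},
    {"rot": [0,0,-0.06],"delta_pos": [29,12,2],"hand": -1},
    {"rot": [0,0,-0.06],"delta_pos": [29,14,2],"hand": -1},
    {"rot": [0,0,-0.06],"delta_pos": [27,15,3],"hand": -1},
    {"rot": [0,0,-0.015],"delta_pos": [27,18,2],"hand": -1},
  ],
)

```text
time_s: 2.18
tcp_pos: [470.2, 216.5, 179.6]
orientation: [-3.14, 0.001, 1.737]
contact_force: [0.6, 0.2, 0.5]
opening: -0.1
finger_force: 0.0
```

send_rows(
  rows=[
    {"rot": [0,0,0],"delta_pos": [0,0,0],"hand": -1},
    {"rot": [0,0,0],"delta_pos": [0,0,0],"hand": -1},
  ],
)

```text
time_s: 2.35
tcp_pos: [470.6, 216.4, 179.4]
orientation: [-3.14, 0.0, 1.737]
contact_force: [-0.1, -0.3, 0.1]
opening: -0.5
finger_force: 0.0
```

```bash
python3 - <<'E'
from h import *
o=get_obs();np.save("o1.npy",o,allow_pickle=True)
i=read_camera("wrist");cv2.imwrite("pics/w1.png",i)
print(o["tcp_pos"],o["orientation"],o["joint_positions"],o["time_s"])
E
```

```text
[470.5921223  216.4035378  179.43371986] [-3.14035269e+00  4.98278078e-04  1.73702649e+00] [ 4.31114671e-01  2.76996085e-01 -2.53719831e-01  1.04140758e+00
 -1.56279353e-04  1.83568125e+00] 2.35
```

View pics/w1.png

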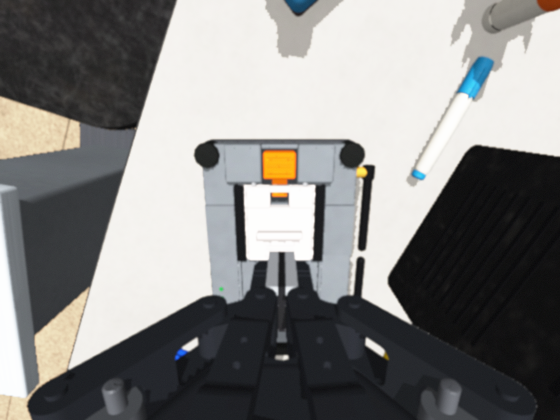

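The wrist view shows the orange pad at (263–298, 149–182), the rails' tab-side corners at (235,185) and (326,185), the bumpers at (207,154) and (351,154), the rib at (280,236) and the shut fingertips at about (281,253).

```bash
python3 - <<'E'
from h import *
o=np.load("o1.npy",allow_pickle=True).item();w=cam("wrist",o)
i=cv2.imread("pics/w1.png").astype(int)
m=((i[...,2]>200)&(i[...,0]<70)&(i[...,1]<190)&(i[...,1]>90)).astype(np.uint8);m[:140]=0;m[184:]=0;m[:,:250]=0;m[:,310:]=0
ys,xs=np.nonzero(m);print("pad bbox",xs.min(),xs.max(),ys.min(),ys.max(),xs.mean(),ys.mean())
pc=ray(*w,(xs.mean(),ys.mean()),61);print("pad",pc)
b=[ray(*w,u,51) for u in((207,154),(351,154))];print("bumpers",b,"sep",np.linalg.norm(b[0]-b[1]),"dir",np.arctan2(*(b[0]-b[1])[1::-1]))
print("rib",ray(*w,(280,235),64),"tip proj",proj(*w,o["tcp_pos"]))
P=(479.63,153.46,3.306)
print("pred",rw(P,[(0,-98,61),(0,-33,64)]).round(1), proj(*w,rw(P,[(0,-98,61),(0,-33,64),(0,-26,64)])))
E
```

```text
pad bbox 263 295 151 183 279.0479102956167 165.73904179408765
pad [462.57071079 250.58034145  61.        ]
bumpers [array([396.43370541, 248.76247779,  51.        ]), array([525.40329338, 270.47387078,  51.        ])] sep 130.78432324819786 dir -2.9748113908334877
rib [474.0585486  186.98127638  64.        ] tip proj [[281.55582924 265.21742124]]
pred [[463.6 250.1  61. ]
 [474.2 186.   64. ]] [[280.10397299 166.42189798]
 [280.00955377 235.96992406]
 [280.00199452 242.82972234]]
```

send_rows(
  rows=[
    {"rot": [0,0,0],"delta_pos": [15,-1,25],"hand": -1},
    {"rot": [0,0,0],"delta_pos": [14,-1,30],"hand": -1},
    {"rot": [0,0,0],"delta_pos": [6,0,30],"hand": -1},
    {"rot": [0,0,0],"delta_pos": [0,0,20],"hand": -1},
    {"rot": [0,0,0],"delta_pos": [0,0,4],"hand": -1},
  ],
)

```text
time_s: 2.82
tcp_pos: [459.1, 246.8, 67.9]
orientation: [-3.134, 0.003, 1.734]
contact_force: [-0.0, -0.3, 0.6]
opening: -0.1
finger_force: 0.0
```

send_rows(
  rows=[
    {"rot": [0,0,0],"delta_pos": [0,0,3],"hand": -1},
    {"rot": [0,0,0],"delta_pos": [0,0,3],"hand": -1},
    {"rot": [0,0,0],"delta_pos": [0,0,3],"hand": -1},
    {"rot": [0,0,0],"delta_pos": [0,0,2],"hand": -1},
    {"rot": [0,0,0],"delta_pos": [0,0,0],"hand": -1},
  ],
)

```text
time_s: 3.23
tcp_pos: [463.4, 249.5, 61.0]
orientation: [3.14, -0.0, 1.734]
contact_force: [-0.2, 0.3, -0.5]
opening: 0.1
finger_force: 0.0
```

send_rows(
  rows=[
    {"rot": [0,0,0],"delta_pos": [0,0,2],"hand": -1},
    {"rot": [0,0,0],"delta_pos": [0,0,2],"hand": -1},
    {"rot": [0,0,0],"delta_pos": [0,0,2],"hand": -1},
    {"rot": [0,0,0],"delta_pos": [0,0,1],"hand": -1},
    {"rot": [0,0,0],"delta_pos": [0,0,1],"hand": -1},
  ],
)

```text
time_s: 3.65
tcp_pos: [463.5, 249.7, 52.6]
orientation: [3.14, -0.0, 1.735]
contact_force: [1.5, -0.1, 3.3]
opening: 0.0
finger_force: 1.7
```

send_rows(
  rows=[
    {"rot": [0,0,0],"delta_pos": [0,0,1],"hand": -1},
    {"rot": [0,0,0],"delta_pos": [0,0,1],"hand": -1},
    {"rot": [0,0,0],"delta_pos": [0,0,0],"hand": -1},
    {"rot": [0,0,0],"delta_pos": [0,0,0],"hand": -1},
    {"rot": [0,0,0],"delta_pos": [0,0,0],"hand": -1},
  ],
)

```text
time_s: 4.07
tcp_pos: [463.6, 249.9, 51.6]
orientation: [3.14, -0.001, 1.735]
contact_force: [-0.8, -1.3, 11.3]
opening: -0.0
finger_force: 5.5
```

```bash
python3 - <<'E'
from h import *
o=get_obs();np.save("o2.npy",o,allow_pickle=True)
w=read_camera("wrist")
print(o["tcp_pos"],o["contact_force"],o["time_s"])
s=read_camera("scene")
a=cv2.resize(s[230:380,165:325],None,fx=2.5,fy=2.5,interpolation=cv2.INTER_CUBIC)
b=w[120:420,100:460];h=max(a.shape[0],b.shape[0]);p=lambda i:cv2.copyMakeBorder(i,0,h-i.shape[0],0,0,cv2.BORDER_CONSTANT)
cv2.imwrite("pics/p2.png",np.hstack([p(a),p(b)]))
E
```

```text
[463.61899828 249.86393847  51.59204354] [-0.84072646 -1.26884996 11.26289834] 4.0667
```

View pics/p2.png

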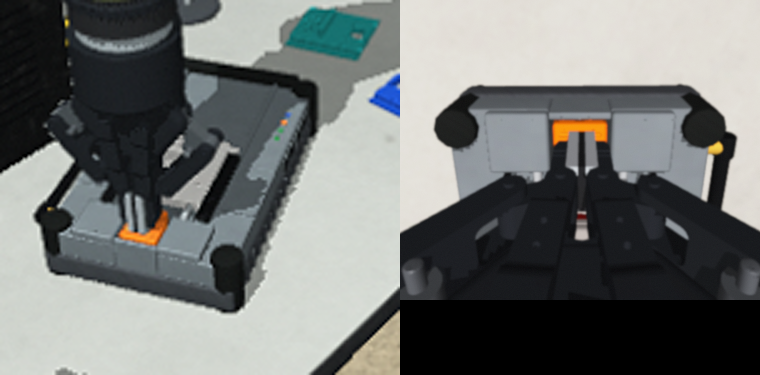

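The tab is fully in at 11 N against its stop, and the cover has sprung: in the picture a strip of red shows at (582,217) between the fingers. Next I lift, move behind the rib and come down.

send_rows(
  rows=[
    {"rot": [0,0,0],"delta_pos": [0,0,-12],"hand": -1},
    {"rot": [0,0,0],"delta_pos": [0,0,-15],"hand": -1},
    {"rot": [0,0,0],"delta_pos": [-18,0,0],"hand": -1},
    {"rot": [0,0,0],"delta_pos": [-18,0,0],"hand": -1},
    {"rot": [0,0,0],"delta_pos": [-14,0,0],"hand": -1},
  ],
)

```text
time_s: 4.58
tcp_pos: [470.4, 199.3, 77.0]
orientation: [-3.14, 0.0, 1.735]
contact_force: [0.7, -0.0, 0.0]
opening: -0.0
finger_force: 0.0
```

send_rows(
  rows=[
    {"rot": [0,0,0],"delta_pos": [0,0,0],"hand": -1},
    {"rot": [0,0,0],"delta_pos": [0,0,7],"hand": -1},
    {"rot": [0,0,0],"delta_pos": [0,0,7],"hand": -1},
    {"rot": [0,0,0],"delta_pos": [0,0,5],"hand": -1},
    {"rot": [0,0,0],"delta_pos": [0,0,0],"hand": -1},
  ],
)

```text
time_s: 5.0
tcp_pos: [469.5, 200.2, 56.5]
orientation: [-3.138, 0.0, 1.736]
contact_force: [-0.2, -0.2, -0.2]
opening: 0.1
finger_force: 0.0
```

```bash
python3 - <<'E'
from h import *
o=get_obs();print(o["tcp_pos"],o["orientation"],o["contact_force"],o["time_s"])
P=(479.63,153.46,3.306);d=o["tcp_pos"][:2]-P[:2];c,s=np.cos(P[2]),np.sin(P[2]);print("router xy",c*d[0]+s*d[1],-s*d[0]+c*d[1])
E
```

```text
[469.54174396 200.23228898  56.50217286] [-3.13840270e+00  4.97413039e-04  1.73578987e+00] [-0.15826715 -0.18752622 -0.19333821] 5.0
router xy 2.297108364288258 -47.79271094130923
```

send_rows(
  rows=[
    {"rot": [0,0,0],"delta_pos": [-5,2,0],"hand": -1},
    {"rot": [0,0,0],"delta_pos": [-5,0,0],"hand": -1},
    {"rot": [0,0,0],"delta_pos": [-5,0,0],"hand": -1},
    {"rot": [0,0,0],"delta_pos": [-5,0,0],"hand": -1},
    {"rot": [0,0,0],"delta_pos": [-5,0,0],"hand": -1},
  ],
)

```text
time_s: 5.42
tcp_pos: [477.3, 175.3, 58.5]
orientation: [3.141, -0.0, 1.735]
contact_force: [0.2, 0.2, -0.3]
opening: -0.3
finger_force: 0.1
```

send_rows(
  rows=[
    {"rot": [0,0,0],"delta_pos": [-5,0,0],"hand": -1},
    {"rot": [0,0,0],"delta_pos": [-5,0,0],"hand": -1},
    {"rot": [0,0,0],"delta_pos": [-5,0,0],"hand": -1},
    {"rot": [0,0,0],"delta_pos": [-5,0,0],"hand": -1},
    {"rot": [0,0,0],"delta_pos": [-5,0,0],"hand": -1},
  ],
)

```text
time_s: 5.83
tcp_pos: [481.3, 150.6, 58.4]
orientation: [3.141, -0.0, 1.735]
contact_force: [0.6, 0.8, 0.7]
opening: -0.3
finger_force: 0.3
```

send_rows(
  rows=[
    {"rot": [0,0,0],"delta_pos": [-5,0,0],"hand": -1},
    {"rot": [0,0,0],"delta_pos": [-5,0,0],"hand": -1},
    {"rot": [0,0,0],"delta_pos": [-5,0,0],"hand": -1},
    {"rot": [0,0,0],"delta_pos": [-5,0,0],"hand": -1},
    {"rot": [0,0,0],"delta_pos": [-5,0,0],"hand": -1},
  ],
)

```text
time_s: 6.25
tcp_pos: [485.3, 126.0, 58.3]
orientation: [3.142, -0.0, 1.735]
contact_force: [-0.4, 0.4, 0.2]
opening: -0.1
finger_force: 0.3
```

send_rows(
  rows=[
    {"rot": [0,0,0],"delta_pos": [-5,0,0],"hand": -1},
    {"rot": [0,0,0],"delta_pos": [-5,0,0],"hand": -1},
    {"rot": [0,0,0],"delta_pos": [-4,0,0],"hand": -1},
    {"rot": [0,0,0],"delta_pos": [-2,0,0],"hand": -1},
    {"rot": [0,0,0],"delta_pos": [0,0,0],"hand": -1},
  ],
)

```text
time_s: 6.67
tcp_pos: [487.9, 110.1, 58.3]
orientation: [-3.141, 0.0, 1.734]
contact_force: [0.6, 0.5, -0.4]
opening: 0.3
finger_force: 0.0
```

send_rows(
  rows=[
    {"rot": [0,0,0],"delta_pos": [6,0,0],"hand": -1},
    {"rot": [0,0,0],"delta_pos": [12,0,-12],"hand": -1},
    {"rot": [0,0,0],"delta_pos": [25,0,-25],"hand": -1},
    {"rot": [0,0,0],"delta_pos": [27,0,-20],"hand": -1},
    {"rot": [0,0,0],"delta_pos": [0,0,0],"hand": -1},
  ],
)

```text
time_s: 7.08
tcp_pos: [478.8, 184.8, 119.1]
orientation: [3.134, -0.004, 1.739]
contact_force: [1.5, 0.3, 0.6]
opening: 0.4
finger_force: 0.0
```

```bash
python3 - <<'E'
from h import *
o=get_obs();np.save("o3.npy",o,allow_pickle=True)
w=read_camera("wrist");cv2.imwrite("pics/w3.png",w);s=read_camera("scene");cv2.imwrite("pics/s3.png",s)
print(o["tcp_pos"],o["orientation"],o["contact_force"],o["time_s"])
P=(479.63,153.46,3.306);d=o["tcp_pos"][:2]-P[:2];c,s_=np.cos(P[2]),np.sin(P[2]);print("router xy",c*d[0]+s_*d[1],-s_*d[0]+c*d[1])
a=cv2.resize(s[230:380,165:325],None,fx=2.5,fy=2.5,interpolation=cv2.INTER_CUBIC)
b=w[60:420,100:460];h=max(a.shape[0],b.shape[0]);p=lambda i:cv2.copyMakeBorder(i,0,h-i.shape[0],0,0,cv2.BORDER_CONSTANT)
cv2.imwrite("pics/p3.png",np.hstack([p(a),p(b)]))
E
```

```text
[478.78660097 184.83361063 119.13672679] [ 3.1340796  -0.00394177  1.73901511] [1.52441029 0.34545744 0.62996069] 7.0833
router xy -4.302820386363176 -31.088591192337045
```

View pics/p3.png

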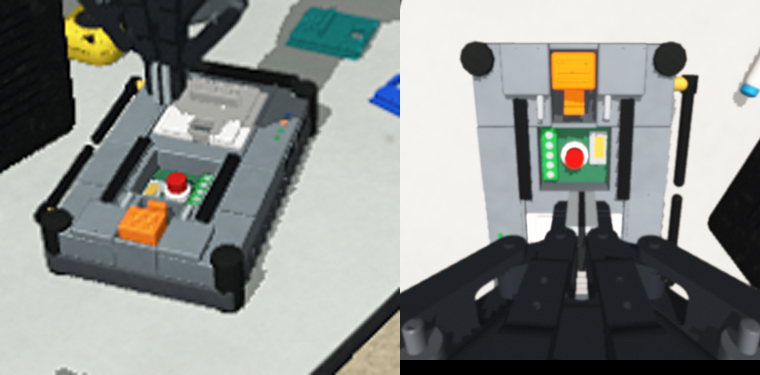

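The cover lies flat on the deck past the rails, and the red button is visible in the compartment at wrist pixel (274,218). The cover's tab-side edge is at about row 273 and the rails' ends are at about row 258. I'll put numbers on that.

```bash
python3 - <<'E'
from h import *
o=np.load("o3.npy",allow_pickle=True).item();w=cam("wrist",o)
i=cv2.imread("pics/w3.png").astype(int)
m=(i[...,2]>190)&(i[...,1]<60)&(i[...,0]<60);ys,xs=np.nonzero(m);u=(xs.mean(),ys.mean());print(u,xs.min(),xs.max(),ys.min(),ys.max())
P=(479.63,153.46,3.306);c,s=np.cos(P[2]),np.sin(P[2])
def R(p): d=p[:2]-P[:2];return (c*d[0]+s*d[1],-s*d[0]+c*d[1])
b=ray(*w,u,44);print("button",b,R(b))
for r in i[262:282,235]: print(r.sum()//3,end=" ")
for x,y,z in((235,273,54),(223,259,54),(175,150,61),):pass
print("\ncover edge",R(ray(*w,(235,273),54)),"rail end",R(ray(*w,(223,258),54)))
q=((i[...,2]>200)&(i[...,0]<70)&(i[...,1]>100)&(i[...,1]<170));q[149:]=0;ys,xs=np.nonzero(q);u=(xs.mean(),ys.mean());print("pad",u,R(ray(*w,u,61)))
o=get_obs();print(o["tcp_pos"],R(o["tcp_pos"]),o["orientation"])
E
```

```text
(np.float64(273.9776119402985), np.float64(217.97388059701493)) 266 282 209 227
button [473.3743567  185.38440097  44.        ] (np.float64(0.9462960373712068), np.float64(-32.5177639778912))
179 178 178 179 179 179 178 178 179 182 194 227 248 252 252 251 250 250 250 251 
cover edge (np.float64(31.640522246903583), np.float64(9.927564789513095)) rail end (np.float64(40.379583246284284), np.float64(-3.0943987148354926))
pad (np.float64(273.3411764705882), np.float64(131.22941176470587)) (np.float64(0.9104110772621237), np.float64(-98.53245234009235))
[476.91344738 181.14747937 116.0810079 ] (np.float64(-1.8516246687287312), np.float64(-27.758740213274955)) [ 3.13929156e+00 -1.32413518e-04  1.73736874e+00]
```

send_rows(
  rows=[
    {"rot": [0,0,0],"delta_pos": [4,-2,20],"hand": -1},
    {"rot": [0,0,0],"delta_pos": [0,0,25],"hand": -1},
    {"rot": [0,0,0],"delta_pos": [0,0,15],"hand": -1},
    {"rot": [0,0,0],"delta_pos": [0,0,5],"hand": -1},
    {"rot": [0,0,0],"delta_pos": [0,0,0],"hand": -1},
  ],
)

```text
time_s: 7.6
tcp_pos: [471.6, 181.9, 48.1]
orientation: [-3.136, 0.001, 1.734]
contact_force: [-0.9, 0.5, 1.1]
opening: 0.1
finger_force: 0.0
```

send_rows(
  rows=[
    {"rot": [0,0,0],"delta_pos": [0,0,0],"hand": -1},
    {"rot": [0,0,0],"delta_pos": [0,0,2],"hand": -1},
    {"rot": [0,0,0],"delta_pos": [0,0,2],"hand": -1},
    {"rot": [0,0,0],"delta_pos": [0,0,2],"hand": -1},
    {"rot": [0,0,0],"delta_pos": [0,0,0],"hand": -1},
  ],
)

```text
time_s: 8.02
tcp_pos: [474.0, 183.3, 44.5]
orientation: [3.141, -0.0, 1.735]
contact_force: [0.1, 0.0, 0.2]
opening: 0.3
finger_force: 0.0
```

send_rows(
  rows=[
    {"rot": [0,0,0],"delta_pos": [0,0,2],"hand": -1},
    {"rot": [0,0,0],"delta_pos": [0,0,2],"hand": -1},
    {"rot": [0,0,0],"delta_pos": [0,0,1],"hand": -1},
    {"rot": [0,0,0],"delta_pos": [0,0,1],"hand": -1},
    {"rot": [0,0,0],"delta_pos": [0,0,0],"hand": -1},
  ],
)

```text
time_s: 8.43
tcp_pos: [474.1, 183.4, 39.9]
orientation: [3.14, -0.0, 1.735]
contact_force: [-3.2, -2.0, 12.9]
opening: 0.1
finger_force: 6.7
```

The force is 12.9 N at z ≈ 40, so the button is at its stop. Holding for about 2.5 s.

send_rows(
  rows=[
    {"rot": [0,0,0],"delta_pos": [0,0,0],"hand": -1},
    {"rot": [0,0,0],"delta_pos": [0,0,0],"hand": -1},
    {"rot": [0,0,0],"delta_pos": [0,0,0],"hand": -1},
    {"rot": [0,0,0],"delta_pos": [0,0,0],"hand": -1},
    {"rot": [0,0,0],"delta_pos": [0,0,0],"hand": -1},
  ],
)

```text
time_s: 8.85
tcp_pos: [474.1, 183.5, 39.8]
orientation: [3.14, -0.0, 1.735]
contact_force: [-3.1, -1.5, 13.9]
opening: 0.1
finger_force: 6.9
```

send_rows(
  rows=[
    {"rot": [0,0,0],"delta_pos": [0,0,0],"hand": -1},
    {"rot": [0,0,0],"delta_pos": [0,0,0],"hand": -1},
    {"rot": [0,0,0],"delta_pos": [0,0,0],"hand": -1},
    {"rot": [0,0,0],"delta_pos": [0,0,0],"hand": -1},
    {"rot": [0,0,0],"delta_pos": [0,0,0],"hand": -1},
  ],
)

```text
time_s: 9.27
tcp_pos: [474.2, 183.4, 39.9]
orientation: [3.14, -0.0, 1.735]
contact_force: [-2.2, -1.9, 13.0]
opening: 0.2
finger_force: 6.9
```

send_rows(
  rows=[
    {"rot": [0,0,0],"delta_pos": [0,0,0],"hand": -1},
    {"rot": [0,0,0],"delta_pos": [0,0,0],"hand": -1},
    {"rot": [0,0,0],"delta_pos": [0,0,0],"hand": -1},
    {"rot": [0,0,0],"delta_pos": [0,0,0],"hand": -1},
    {"rot": [0,0,0],"delta_pos": [0,0,0],"hand": -1},
  ],
)

```text
time_s: 9.68
tcp_pos: [474.1, 183.4, 39.9]
orientation: [3.14, -0.0, 1.735]
contact_force: [-3.6, -1.8, 13.9]
opening: 0.3
finger_force: 6.9
```

send_rows(
  rows=[
    {"rot": [0,0,0],"delta_pos": [0,0,0],"hand": -1},
    {"rot": [0,0,0],"delta_pos": [0,0,0],"hand": -1},
    {"rot": [0,0,0],"delta_pos": [0,0,0],"hand": -1},
    {"rot": [0,0,0],"delta_pos": [0,0,0],"hand": -1},
    {"rot": [0,0,0],"delta_pos": [0,0,0],"hand": -1},
  ],
)

```text
time_s: 10.1
tcp_pos: [474.2, 183.4, 39.9]
orientation: [3.14, -0.0, 1.735]
contact_force: [-3.9, -1.1, 13.5]
opening: -0.6
finger_force: 6.9
```

send_rows(
  rows=[
    {"rot": [0,0,0],"delta_pos": [0,0,0],"hand": -1},
    {"rot": [0,0,0],"delta_pos": [0,0,0],"hand": -1},
    {"rot": [0,0,0],"delta_pos": [0,0,0],"hand": -1},
    {"rot": [0,0,0],"delta_pos": [0,0,0],"hand": -1},
    {"rot": [0,0,0],"delta_pos": [0,0,0],"hand": -1},
  ],
)

```text
time_s: 10.52
tcp_pos: [474.2, 183.5, 39.9]
orientation: [3.14, -0.0, 1.735]
contact_force: [-3.4, -1.3, 13.3]
opening: -0.2
finger_force: 6.9
```

send_rows(
  rows=[
    {"rot": [0,0,0],"delta_pos": [0,0,0],"hand": -1},
    {"rot": [0,0,0],"delta_pos": [0,0,0],"hand": -1},
    {"rot": [0,0,0],"delta_pos": [0,0,0],"hand": -1},
    {"rot": [0,0,0],"delta_pos": [0,0,0],"hand": -1},
    {"rot": [0,0,0],"delta_pos": [0,0,0],"hand": -1},
  ],
)

```text
time_s: 10.93
tcp_pos: [474.2, 183.5, 39.8]
orientation: [3.14, -0.0, 1.735]
contact_force: [-3.6, -1.8, 13.0]
opening: 0.1
finger_force: 6.9
```

send_rows(
  rows=[
    {"rot": [0,0,0],"delta_pos": [0,0,-10],"hand": -1},
    {"rot": [0,0,0],"delta_pos": [0,0,-20],"hand": -1},
    {"rot": [0,0,0],"delta_pos": [0,0,-30],"hand": -1},
    {"rot": [0,0,0],"delta_pos": [0,0,-30],"hand": -1},
    {"rot": [0,0,0],"delta_pos": [0,0,-20],"hand": -1},
  ],
)

```text
time_s: 11.35
tcp_pos: [474.5, 183.7, 150.7]
orientation: [3.139, -0.001, 1.735]
contact_force: [0.4, 0.5, 0.8]
opening: -0.2
finger_force: 0.0
```

send_rows(
  rows=[
    {"rot": [0,0,0],"delta_pos": [20,0,0],"hand": -1},
    {"rot": [0,0,0],"delta_pos": [0,0,0],"hand": -1},
    {"rot": [0,0,0],"delta_pos": [0,0,0],"hand": -1},
    {"rot": [0,0,0],"delta_pos": [0,0,0],"hand": -1},
    {"rot": [0,0,0],"delta_pos": [0,0,0],"hand": -1},
  ],
)

```text
time_s: 11.77
tcp_pos: [469.7, 202.3, 147.4]
orientation: [-3.14, 0.001, 1.735]
contact_force: [0.2, -0.2, 0.4]
opening: 0.2
finger_force: 0.0
```

```bash
python3 - <<'E'
from h import *
o=get_obs();w=read_camera("wrist");s=read_camera("scene")
print(o["tcp_pos"],o["contact_force"],o["time_s"])
a=cv2.resize(s[230:380,165:325],None,fx=2.5,fy=2.5,interpolation=cv2.INTER_CUBIC)
b=w[60:420,100:460];h=max(a.shape[0],b.shape[0]);p=lambda i:cv2.copyMakeBorder(i,0,h-i.shape[0],0,0,cv2.BORDER_CONSTANT)
cv2.imwrite("pics/p4.png",np.hstack([p(a),p(b)]))
E
```

```text
[469.73239873 202.34218663 147.35560943] [ 0.19278884 -0.24819358  0.37123745] 11.7667
```

View pics/p4.png

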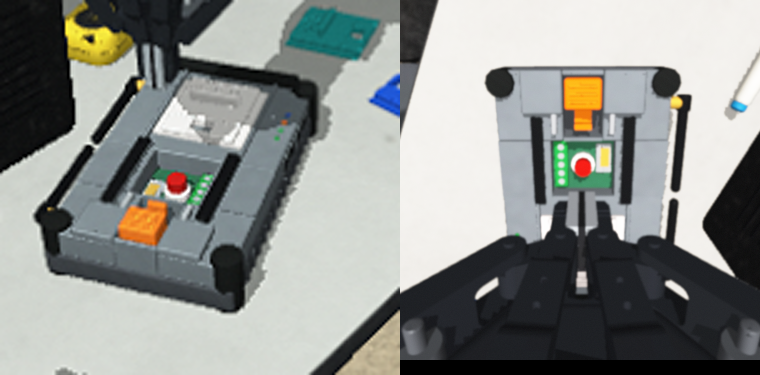

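The picture shows the cover flat on the deck around (210,115), clear of the rails. The red button is up again at (177,185), the tab is up, and the gripper touches nothing.

```bash
python3 -c "from cell import *; print(close_job())"
```

```text
the job is handed in; nothing more can be done
None
```

The job is done and handed in at about 12 s: the tab was pressed fully in, the white cover pushed clear of the rails and left flat on the deck, and the reset button held fully down for about 2.5 s and released.

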